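# Unlock the grinding dish of a single-ball mill and hold it level over the collecting bowl

### The arm

A 7-joint arm with a two-finger parallel gripper is mounted at the origin on a cart in front of the work surface, level with it; the furniture and walls round the work are solid. World frame = base frame: x ahead of the robot, y to its left, z up, the work surface at z = 0. Lengths are in mm, angles in degrees, forces in N, time in s.
With the tool pointing down it reaches from about 400 to 850 mm from the base axis. Payload 4.4 kg.
Tool frame: the origin (TCP) lies on the centre line of the jaws, within the pads' length; the fingertips stand manip.nose_length ahead of it and the grasp point (between the pads) lies 3 mm ahead of it (manip.nose_length is the distance from the TCP to the fingertips, in mm); z points along the fingers, y is the line along which they close (so a half turn about z gives the same grasp; the last joint's range is limited). The gripper opens to 94 mm and grips with 3 to 60 N. Pads are 16 mm wide; open, the fingers measure 119 mm over their backs; the gripper's body (75 mm by 177 mm) begins 78 mm behind the grasp point.
Start: joints at [-78.828, 36.005, 2.206, 86.941, -1.547, 57.084, -1.146], TCP at [167.58, 628.041, 227.478] pointing down, gripper open.
Joint ranges: [-175.42, 175.42], [-21.48, 121.26], [-71.46, 75.88], [10.55, 141.38], [-63.04, 243.04], [13.31, 113.54], [-168.57, 168.57]. Speed limits (degrees/s): [147.25, 147.25, 180, 180, 180, 180, 180].

### API

Orientations are given as a 3x3 rotation matrix whose columns are the frame's x, y, z axes.
In Python, from cell import manip, vision, order gives the robot as it stands.
- The arm moves only by the tool carry_out, never from a script. Its argument "series" is a list of rows, each a list of 5 numbers: the shift along the tool's x, y, z in m, then the turn about the tool's z in degrees, then the closure, from 0 (fully open) to 1 (shut). In form: [[tx, ty, tz, turn, claw], ...]. A call has 1 to 20 rows; each row is the pose to reach, as a shift and turn from the pose commanded when the call began, along the tool's axes at that moment; what a row does not reach only later rows make up. A row lasts 1/10 s, in which the tool goes at most 50 mm and 8.59 degrees, less where a joint would pass 70% of its speed; a pose out of reach is approached as far as the arm can. A call with a gripper value outside its range is refused whole. The fingers move at their own pace and stop on an object; "newtons" is the grip in N (left out, the last holds). Time passes only in rows, so rows that repeat a pose let the fingers close. It gives the time, the measured TCP pose, the force, the opening and the grip force at its end, in the units of the state.
- manip.observe(): the state, without advancing time (a new reading comes with each control period).
- vision.camera(name): name is "side" or "top" or "wrist"; returns the picture (384x512x3 uint8, red, green, blue); there is no depth.
- vision.camera_info(name): a dict with "fx", "fy", "cx", "cy" (pixels), "extrinsics" (4x4, takes a point from world to camera coordinates). Camera axes: x right, y down, z forward; pixel columns grow to the right and rows downward; lengths in mm; the calibration is good to about 2 mm. A picture is of the moment at which its call begins: read the wrist's pose just before it. camera_info takes no time and is no camera call; for the wrist camera it gives the pose at the moment of the call.
- order.finish_job(): hands the job in; it is judged then, once.
The state is a dict: "time_s": time; "q": joint angles; "dq": joint speeds; "joint_efforts": joint torques, N m; "tcp_pos": TCP position; "tool_rot": TCP orientation; "contact_force": force on the tool from outside, world axes, zero at the start; "wrist_torque": the same for the moment, N m; "opening": opening from 0.0 (shut) to 1.0 (fully open); "gripper_force": force on a finger pad.
Only numpy, scipy, OpenCV 4.12 (cv2) and the standard library are available. Lean on these libraries where they do the work, as an engineer would, in place of code of your own. Each camera call takes 0.05 s, during which the arm holds its last target. There are 200 camera calls.

### The job

Take the shallow steel grinding dish off the mill by its bow handle: turn it a quarter turn counterclockwise (seen from above) while it still sits on the platform, so that its lugs come out from under the claws, then lift it off and carry it over to the steel bowl. Keep the dish level and move it gently, so that the loose grinding ball stays in the middle and never rolls as much as 2 cm off centre, and leave the bowl, jars, droppers and tools where they stand. Finish while still holding the dish, level and still, right over the middle of the bowl with its underside about 5 cm above the bowl's rim, so that I can brush it out.

Things in the scene. Friction and masses are not known exactly. Their poses are not given: they have to be found in the camera images.
- mill: single-ball vibratory mill, fixed: white rounded housing 150 x 160 mm (along its x, y); on top a round platform 140 mm across, its surface 66 mm above the table, with two steel claws (78 mm over the table at their tops) that face each other at its +x and -x sides. Origin under its centre on the table, z up, control panel with a knob on the -x side.
- platform (a point): centre of the platform's surface, 66 mm above the table. The claws' roofs are 7.8 to 12 mm above it, 51 to 67 mm from the axis; each spans from 24 degrees clockwise to 60 degrees counterclockwise (seen from above) of the mill's +x or -x, is closed at its clockwise end and open at the other. A stop pin past each open end stops the lugs at about 98 degrees.
- claw_1 (a point): open (counterclockwise) end of the claw at the mill's +x side, on top of its roof
- claw_2 (a point): open (counterclockwise) end of the claw at the mill's -x side, on top of its roof
- dish: shallow round steel grinding dish, loose, about 0.32 kg, 100 mm across, rim 26 mm high, origin at the centre of its underside, z up. Two lugs (20 mm wide, 5 mm thick, reaching 58 mm from the axis) stick out at the bottom along its +x and -x. It starts on the platform, its x along the mill's x within 0.1 rad, the lugs under the claws with 2.8 mm play upward; only friction resists turning.
- dish_grip (a point): where to grip the bow, on the dish's axis 76 mm above its underside: in a black block 12 mm thick (dish x), 36 mm long (dish y), 60 to 86 mm above the underside; fingers from straight above close along the dish's x. The bow is a 7 mm round bar in the dish's y-z plane. Turned counterclockwise, the lugs can come up from about 72 degrees on; at 90 they are well clear.
- dish_floor (a point): centre of the dish's hollow, on its inner floor 8 mm above the underside: flat for 9 mm round the axis, then rising at 8 degrees out to 26 mm, 23 degrees out to 40 mm, then steep to the rim, so that the ball rolls off the middle when the dish is tilted or jerked
- ball_center (a point): centre of the loose steel grinding ball, 24 mm diameter, 57 g, lying in the middle of the dish's hollow
- steel_bowl: small conical steel bowl standing on the table, 135 mm across at the rim, 42 mm high, with a green filling inside; loose; origin at the centre of its underside
- dropper_1: bystander, loose: amber dropper bottle with black cap, 28 mm across, 72 mm high; origin under its centre
- dropper_2: bystander, loose: a second such dropper bottle
- jar_cap_1: bystander, loose: tinned screw cap 43 mm across, 14 mm high, lying open side up; origin under its centre
- tweezers: bystander, loose: steel tweezers 121 mm long (y), 17 mm wide, 10 mm high; origin under the centre
- mini_jar_2: bystander, loose: small glass sample jar with an ear, 46 mm across, 66 mm high, in the row of jars on the right; origin under its centre
- mini_jar_4: bystander, loose: another such sample jar in the row
There are look-alikes about, which are no part of the job. Leave any pink look-alike of the steel_bowl alone.

How it is judged:
By the outcome, as a careful person would: the job done as asked, in the order asked, and still so for the second after the job is handed in, while the arm keeps its last pose, push and grip.
It also fails if it takes over 43 s, if anything falls off the work surface, if the arm or the gripper's body presses on something with over 40 N, if the wrist force passes 120 N, or if a joint passes its speed limit or range.

## Working session

There is one attempt and no reset: what is moved stays moved. The work goes in short steps, Python scripts to look and compute and a tool call to move; the robot and the scene stay as the last step left them, time stands still between calls to the robot, and variables do not carry over. Pictures are saved under pics/ and viewed, at most 10 in all, crops included, and the job is handed in when it is done.

Besides the shell and the picture viewer there is one more tool, called as name([rows], argument=value, ...), one row to a line, values as JSON. carry_out: Moves the arm, as the interface text tells. Its arguments: {"type":"object","properties":{"series":{"type":"array","items":{"type":"array","items":{"type":"number"}}},"newtons":{"type":"number"}},"required":["series"]}

```bash
mkdir -p pics; python3 - <<'E'
from cell import manip, vision, order
import cv2, numpy as np
s=manip.observe(); print(s['tcp_pos'],s['tool_rot'],s['time_s'],s['opening'],manip.nose_length)
for n in ('top','side'):
    im=vision.camera(n); cv2.imwrite(f'pics/{n}0.png',cv2.resize(im[:,:,::-1],(800,600),interpolation=cv2.INTER_CUBIC)); np.save(f'{n}0.npy',im)
    c=vision.camera_info(n); E=np.array(c['extrinsics']); print(n,c['fx'],c['cx'],c['cy'],(-E[:3,:3].T@E[:3,3]).round(),E[:3,:3].round(3).tolist())
E
```

```text
[167.43029757 627.4236213  226.57067686] [[-9.66175697e-01  2.57884302e-01 -4.57640968e-04]
 [ 2.57884706e-01  9.66173970e-01 -1.82716697e-03]
 [-2.90368885e-05 -1.88338293e-03 -9.99998226e-01]] 0.0 0.9999900620826794 22.0
top 417.3929755641206 255.5801786802278 184.0321225576396 [ 379.  -71. 1407.] [[-0.014, -1.0, -0.027], [-0.991, 0.018, -0.131], [0.131, 0.025, -0.991]]
side 410.032718059212 260.04199069086684 187.43650561083678 [559. 876. 509.] [[-0.999, 0.043, -0.006], [0.022, 0.379, -0.925], [-0.038, -0.924, -0.379]]
```

View pics/top0.png

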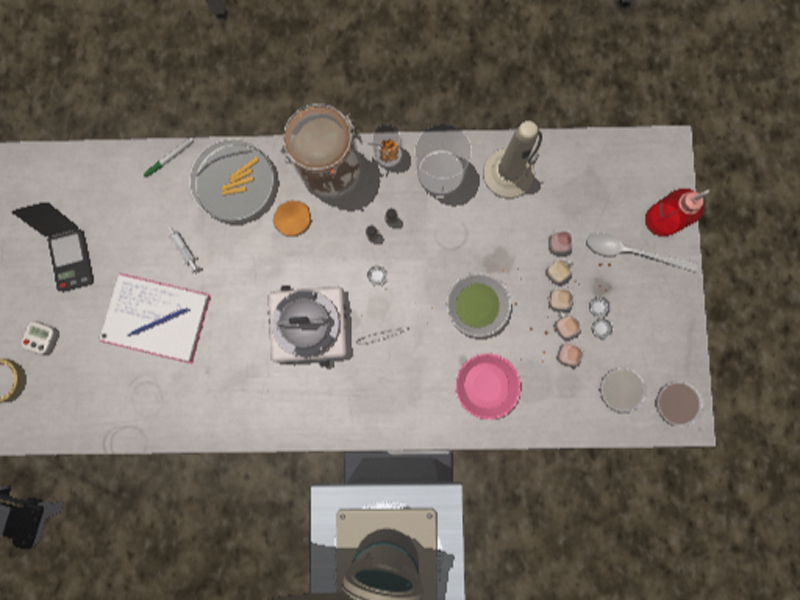

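View pics/side0.png

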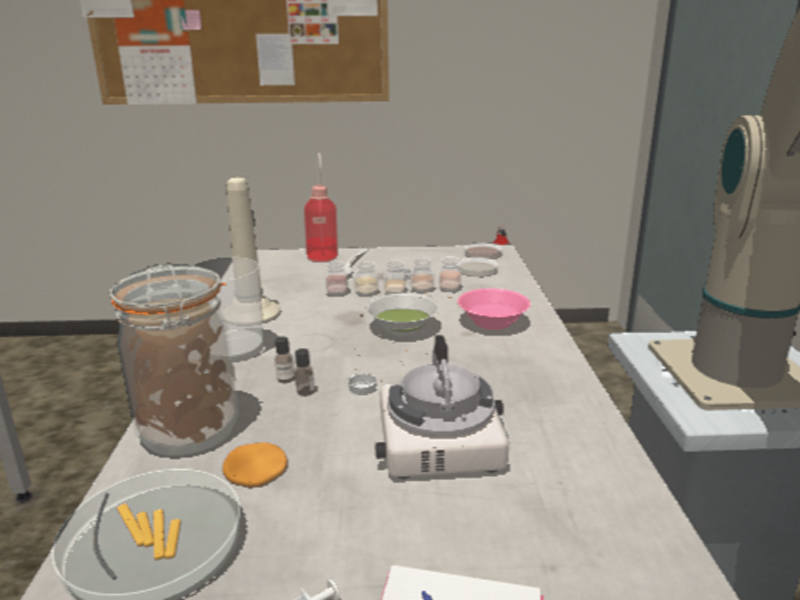

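The top view shows the mill at (308,325) with the dish and its block along image horizontal. The green-filled steel bowl is at (480,306), the pink look-alike at (488,386), and the tweezers at (383,335). I'll zoom in on the mill.

```bash
python3 - <<'E'
import cv2, numpy as np
t=np.load('top0.npy')[170:245,160:235]; s=np.load('side0.npy')[205:310,230:335]
r=lambda a:cv2.resize(a[:,:,::-1],(400,400),interpolation=cv2.INTER_CUBIC)
cv2.imwrite('pics/zoom.png',np.hstack([r(t),r(s)]))
E
```

```text
(no output)
```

View pics/zoom.png

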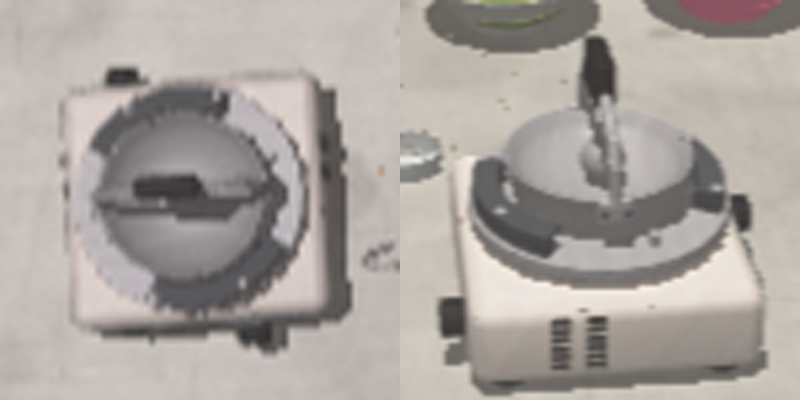

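```bash
cat > h.py <<'E'
import numpy as np, cv2
from cell import manip, vision, order
def ray(c,uv):
    E=np.array(c['extrinsics']); R=E[:3,:3]
    return -R.T@E[:3,3], R.T@np.array([(uv[0]-c['cx'])/c['fx'],(uv[1]-c['cy'])/c['fy'],1])
def onz(c,uv,z):
    o,d=ray(c,uv); return o+d*(z-o[2])/d[2]
def tri(rays):
    A=sum(np.eye(3)-np.outer(d,d)/(d@d) for o,d in rays); b=sum((np.eye(3)-np.outer(d,d)/(d@d))@o for o,d in rays)
    return np.linalg.solve(A,b)
def blob(m):
    n,l,s,c=cv2.connectedComponentsWithStats(m.astype(np.uint8)); k=1+np.argmax(s[1:,4]); return l==k,s[k],c[k]
E
python3 - <<'E'
from h import *
ct,cs=vision.camera_info('top'),vision.camera_info('side')
t,s=np.load('top0.npy'),np.load('side0.npy')
def crop(im,x0,x1,y0,y1,f):
    m=np.zeros(im.shape[:2],bool); m[y0:y1,x0:x1]=f(im[y0:y1,x0:x1].astype(int)); return blob(m)
b1=crop(t,183,200,198,211,lambda a:a.max(2)<75); b2=crop(s,270,295,210,232,lambda a:a.max(2)<75)
print('block',b1[1:],b2[1:]); print(onz(ct,b1[2],150),onz(cs,b2[2],139),tri([ray(ct,b1[2]),ray(cs,b2[2])]))
p=np.argwhere(b1[0])[:,::-1]; w=np.array([onz(ct,q,152)[:2] for q in p]); print('rect',cv2.minAreaRect(w.astype(np.float32)))
g=lambda a:(a[...,1]>a[...,2]+30)&(a[...,1]>a[...,0])
# bowl outline in top: everything differing from the table colour
tab=np.median(t[215:235,255:285].reshape(-1,3),0)
m=crop(t,283,330,170,218,lambda a:(abs(a-tab).max(2)>25))
cn=max(cv2.findContours(m[0].astype(np.uint8),0,1)[0],key=cv2.contourArea); hull=cv2.convexHull(cn)
w=np.array([onz(ct,q[0],42)[:2] for q in hull],np.float32); print('bowl',m[1],cv2.minEnclosingCircle(w),cv2.fitEllipse(w))
gg=crop(t,283,330,170,218,g);print('green',onz(ct,gg[2],25)); gs=crop(s,220,300,180,225,g); print('green tri',tri([ray(ct,gg[2]),ray(cs,gs[2])]))
# platform/dish: mill housing
E
```

```text
block (array([185, 203,  13,   5,  46], dtype=int32), array([191.63043478, 204.89130435])) (array([278, 215,   8,  17,  94], dtype=int32), array([281.62765957, 222.62765957]))
[484.6829146  155.79976195 150.        ] [487.83741599 159.02237277 139.        ] [486.69019429 157.80154773 138.24046704]
rect ((484.2203674316406, 157.36651611328125), (36.626800537109375, 12.130779266357422), 89.05560302734375)
bowl [ 285  174   43   44 1357] ((520.0034790039062, -204.21913146972656), 73.0198745727539) ((518.7919921875, -202.21563720703125), (135.7614288330078, 144.88526916503906), 109.69223022460938)
green [ 521.33772075 -199.80665192   25.        ]
green tri [ 522.49394552 -200.01360635   23.80163295]
```

carry_out([
  [-0.009,-0.007,0,1.5,0],
  [-0.026,-0.022,0,4.5,0],
  [-0.052,-0.045,0,9,0],
  [-0.082,-0.071,0,14,0],
  [-0.116,-0.1,0,20,0],
  [-0.15,-0.13,0,26,0],
  [-0.184,-0.16,0,32,0],
  [-0.218,-0.19,0,38,0],
  [-0.252,-0.22,0,44,0],
  [-0.286,-0.25,0,50,0],
  [-0.32,-0.278,0,56,0],
  [-0.35,-0.304,0,61,0],
  [-0.38,-0.33,0,66.5,0],
  [-0.404,-0.35,0,71,0],
  [-0.42,-0.364,0,74,0],
  [-0.427,-0.37,0,75,0],
  [-0.429,-0.372,0,75,0],
  [-0.429,-0.372,0,75,0],
  [-0.429,-0.372,0,75,0],
])

```text
time_s: 2.0
tcp_pos: [485.3, 159.2, 227.3]
tool_rot: [[-0.003, 1.0, -0.001], [1.0, 0.003, 0.001], [0.001, -0.001, -1.0]]
contact_force: [-0.1, 0.7, -0.4]
opening: 1.0
gripper_force: 0.0
```

```bash
python3 - <<'E'
from h import *
s=manip.observe(); print(s['time_s'],s['tcp_pos'],s['tool_rot'].round(4) if hasattr(s['tool_rot'],'round') else s['tool_rot'],np.round(s['q'],1),np.round(s['contact_force'],2))
c=vision.camera_info('wrist'); im=vision.camera('wrist'); np.save('w1.npy',im)
import pickle; pickle.dump(c,open('w1.pkl','wb'))
E=np.array(c['extrinsics']); print(c['fx'],(-E[:3,:3].T@E[:3,3]).round(1),E[:3,:3].round(2).tolist())
cv2.imwrite('pics/w1.png',im[:,:,::-1])
E
```

```text
2.0 [485.33029659 159.22297161 227.34791324] [[-3.3e-03  1.0e+00 -8.0e-04]
 [ 1.0e+00  3.3e-03  7.0e-04]
 [ 7.0e-04 -8.0e-04 -1.0e+00]] [-38.2  26.3  24.4 109.4 -14.5  47.3  -6. ] [-0.13  0.73 -0.36]
308.60310953636554 [486.  229.3 385. ] [[1.0, 0.0, -0.0], [0.0, -0.97, 0.24], [-0.0, -0.24, -0.97]]
```

View pics/w1.png

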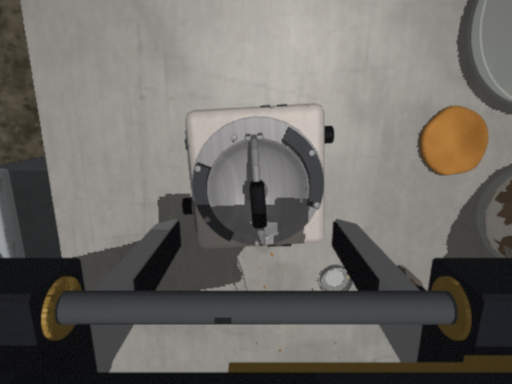

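```bash
python3 - <<'E'
from h import *
import pickle
c=pickle.load(open('w1.pkl','rb')); im=np.load('w1.npy').astype(int)
m=np.zeros(im.shape[:2],bool); m[172:232,245:275]=im[172:232,245:275].max(2)<50
M,st,ce=blob(m); print(st,ce)
p=np.argwhere(M)[:,::-1]
r=cv2.minAreaRect(np.array([onz(c,q,152)[:2] for q in p],np.float32)); print('rect@152',r)
for v in range(180,232,4):
    x=np.where(M[v])[0]; 
    if len(x): print(v,x.min(),x.max(),onz(c,((x.min()+x.max())/2,v),152)[:2].round(1))
for uv in [(253,137),(262,243)]: print(onz(c,uv,95).round(1))
# dish/platform circle from claws: print platform boundary via hough
g=cv2.cvtColor(np.load('w1.npy'),cv2.COLOR_RGB2GRAY)
for R in (range(45,75),):
    h=cv2.HoughCircles(g[90:260,170:350],cv2.HOUGH_GRADIENT,1,5,param1=80,param2=18,minRadius=44,maxRadius=72)
    if h is not None:
        for x,y,rr in h[0][:5]:
            print('hough',x+170,y+90,rr,onz(c,(x+170,y+90),66)[:2].round(1), onz(c,(x+170,y+90),92)[:2].round(1))
E
```

```text
[249 181  18  48 683] [257.58711567 204.4011713 ]
rect@152 ((487.1341552734375, 161.44134521484375), (11.782851219177246, 39.07526779174805), 5.548394680023193)
184 250 263 [486.3 178.2]
188 249 263 [485.9 175. ]
192 249 263 [485.9 171.9]
196 250 264 [486.7 168.6]
200 250 264 [486.7 165.4]
204 251 264 [487.1 162.1]
208 251 265 [487.5 158.9]
212 252 265 [487.9 155.6]
216 252 266 [488.3 152.3]
220 252 266 [488.3 148.9]
224 252 266 [488.4 145.5]
228 255 262 [488.  142.2]
[482.9 210.3  95. ]
[492.1 104.8  95. ]
hough 257.5 181.5 65.9 [487.4 162.1] [487.3 167.5]
hough 256.5 175.5 69.2 [486.3 168.5] [486.3 173.5]
hough 257.5 189.5 51.6 [487.4 153.4] [487.3 159.6]
hough 251.5 189.5 57.1 [481.1 153.4] [481.5 159.6]
hough 252.5 181.5 62.5 [482.1 162. ] [482.4 167.5]
```

carry_out([
  [0,0.0005,0.006,-1,0.2],
  [0,0.001,0.02,-2,0.4],
  [0,0.0017,0.036,-3.5,0.5],
  [0,0.0017,0.052,-4.7,0.5],
  [0,0.0017,0.066,-4.7,0.5],
  [0,0.0017,0.076,-4.7,0.5],
  [0,0.0017,0.081,-4.7,0.5],
  [0,0.0017,0.082,-4.7,0.5],
  [0,0.0017,0.082,-4.7,0.5],
  [0,0.0017,0.082,-4.7,0.5],
])

```text
time_s: 3.05
tcp_pos: [488.3, 158.1, 146.0]
tool_rot: [[-0.083, 0.997, 0.001], [0.997, 0.083, 0.0], [0.0, 0.001, -1.0]]
contact_force: [0.5, -0.8, 0.9]
opening: 0.5
gripper_force: 0.0
```

```bash
python3 - <<'E'
from h import *
s=manip.observe(); print(s['time_s'],s['opening'],s['tcp_pos'],np.round(s['contact_force'],2))
a=vision.camera('wrist'); b=vision.camera('side')[190:310,210:370]
cv2.imwrite('pics/w2.png',np.hstack([cv2.resize(a,(400,300)),cv2.resize(b,(400,300))])[:,:,::-1])
E
```

```text
3.05 0.49976095763164374 [488.25574726 158.12489118 145.98712045] [ 0.47 -0.8   0.94]
```

View pics/w2.png

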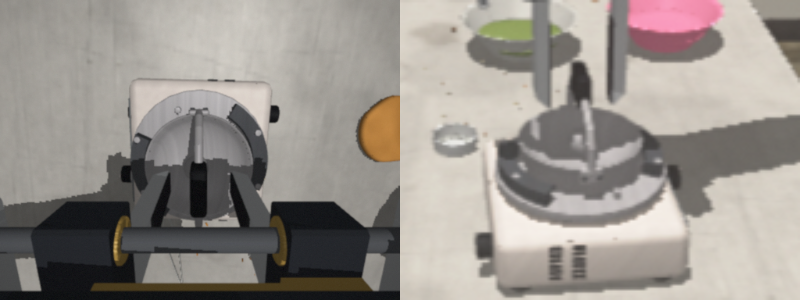

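The fingers straddle the block (wrist view at (198,190)), roughly centred, with the tips level with the block's bottom. Closing.

carry_out([
  [0,0,0,0,0.65],
  [0,0,0,0,0.75],
  [0,0,0,0,0.8],
  [0,0,0,0,0.83],
  [0,0,0,0,0.86],
  [0,0,0,0,0.89],
  [0,0,0,0,0.92],
  [0,0,0,0,1],
  [0,0,0,0,1],
  [0,0,0,0,1],
  [0,0,0,0,1],
], newtons=30)

```text
time_s: 4.25
tcp_pos: [487.1, 157.9, 145.4]
tool_rot: [[-0.083, 0.997, -0.001], [0.997, 0.083, -0.0], [0.0, -0.001, -1.0]]
contact_force: [-4.1, -0.4, 3.6]
opening: 0.129
gripper_force: 30.0
```

carry_out([
  [0,0,0,-0.2,1],
  [0,0,0,-0.6,1],
  [0,0,0,-1.2,1],
  [0,0,0,-2.2,1],
  [0,0,0,-3.5,1],
  [0,0,0,-5,1],
  [0,0,0,-7,1],
  [0,0,0,-9.2,1],
  [0,0,0,-11.6,1],
  [0,0,0,-14.2,1],
  [0,0,0,-17,1],
  [0,0,0,-20,1],
  [0,0,0,-23,1],
  [0,0,0,-26,1],
  [0,0,0,-29,1],
  [0,0,0,-32,1],
  [0,0,0,-35,1],
  [0,0,0,-38,1],
  [0,0,0,-41,1],
  [0,0,0,-44,1],
])

```text
time_s: 6.25
tcp_pos: [488.1, 157.9, 145.4]
tool_rot: [[-0.754, 0.657, 0.001], [0.657, 0.754, -0.0], [-0.0, 0.0, -1.0]]
contact_force: [0.2, 1.0, -1.2]
opening: 0.128
gripper_force: 30.0
```

carry_out([
  [0,0,0,-3,1],
  [0,0,0,-6,1],
  [0,0,0,-9,1],
  [0,0,0,-12,1],
  [0,0,0,-15,1],
  [0,0,0,-18,1],
  [0,0,0,-21,1],
  [0,0,0,-24,1],
  [0,0,0,-27,1],
  [0,0,0,-30,1],
  [0,0,0,-33,1],
  [0,0,0,-35.8,1],
  [0,0,0,-38.4,1],
  [0,0,0,-40.6,1],
  [0,0,0,-42.4,1],
  [0,0,0,-43.8,1],
  [0,0,0,-44.8,1],
  [0,0,0,-45.5,1],
  [0,0,0,-45.8,1],
  [0,0,0,-46,1],
])

```text
time_s: 8.25
tcp_pos: [487.9, 157.9, 145.4]
tool_rot: [[-0.997, -0.083, -0.0], [-0.083, 0.997, -0.0], [0.0, -0.0, -1.0]]
contact_force: [-0.4, -1.3, -2.6]
opening: 0.126
gripper_force: 30.0
```

```bash
python3 - <<'E'
from h import *
s=manip.observe(); print(s['time_s'],s['opening'],s['tcp_pos'],np.round(s['q'],1),np.round(s['contact_force'],2),np.round(s['wrist_torque'],2))
a=vision.camera('wrist'); b=vision.camera('side')[190:310,210:370]
cv2.imwrite('pics/w3.png',np.hstack([cv2.resize(a,(400,300)),cv2.resize(b,(400,300))])[:,:,::-1])
E
```

```text
8.25 0.12580011109000439 [487.8707707  157.90727511 145.39605013] [-16.3  31.7  -6.9 113.3   6.3  35.4  67.4] [-0.38 -1.26 -2.64] [-0.16  0.02 -0.07]
```

View pics/w3.png

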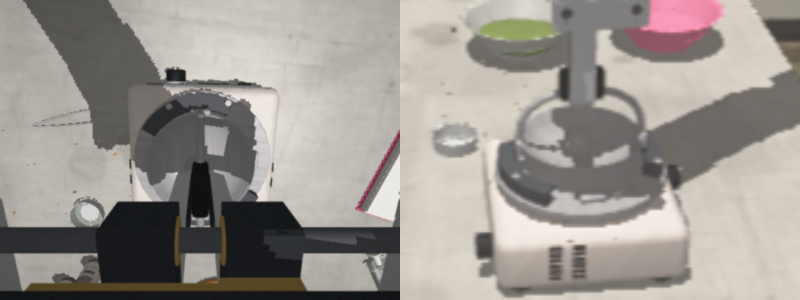

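The bow now lies across the side view, so the dish has turned about 90°. Lifting gently.

carry_out([
  [0,0,-0.0002,0,1],
  [0,0,-0.0006,0,1],
  [0,0,-0.0014,0,1],
  [0,0,-0.0025,0,1],
  [0,0,-0.004,0,1],
  [0,0,-0.006,0,1],
  [0,0,-0.0085,0,1],
  [0,0,-0.0112,0,1],
  [0,0,-0.014,0,1],
  [0,0,-0.017,0,1],
  [0,0,-0.02,0,1],
  [0,0,-0.023,0,1],
  [0,0,-0.026,0,1],
  [0,0,-0.029,0,1],
  [0,0,-0.032,0,1],
  [0,0,-0.0346,0,1],
  [0,0,-0.0368,0,1],
  [0,0,-0.0384,0,1],
  [0,0,-0.0395,0,1],
  [0,0,-0.04,0,1],
])

```text
time_s: 10.35
tcp_pos: [487.9, 158.0, 185.5]
tool_rot: [[-0.997, -0.083, 0.0], [-0.083, 0.997, 0.0], [-0.0, 0.0, -1.0]]
contact_force: [-0.2, 0.1, -4.9]
opening: 0.124
gripper_force: 30.0
```

```bash
python3 - <<'E'
from h import *
s=manip.observe(); print(s['time_s'],s['opening'],s['tcp_pos'],np.round(s['contact_force'],2),np.round(s['wrist_torque'],2))
t=vision.camera('top')[150:260,150:350]; b=vision.camera('side')[180:300,210:370]; a=vision.camera('wrist')
cv2.imwrite('pics/l1.png',np.hstack([cv2.resize(a,(400,300)),cv2.resize(b,(400,300))])[:,:,::-1])
d=np.array([521,-201])-s['tcp_pos'][:2]; R=np.array(s['tool_rot']); print('tool dxy',R[:2,:2].T@d)
E
```

```text
10.35 0.1243745126456132 [487.86849245 158.00366659 185.54919072] [-0.21  0.12 -4.93] [ 0.01 -0.08  0.01]
tool dxy [  -3.27275521 -360.51437954]
```

View pics/l1.png

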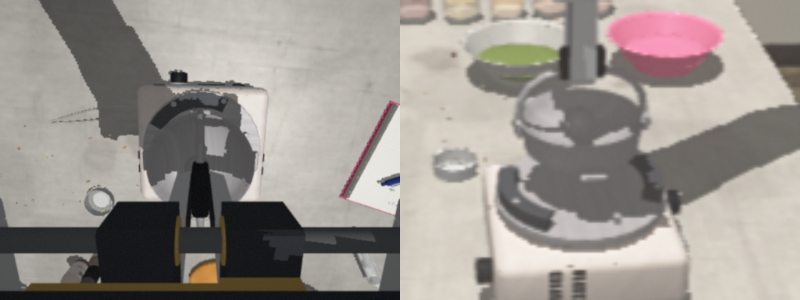

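The dish is clear of the claws and hanging level in the side view. Carrying it along −y.

carry_out([
  [0,-0.0005,0,0,1],
  [0,-0.0015,0,0,1],
  [0,-0.003,0,0,1],
  [0,-0.005,0,0,1],
  [-0.0001,-0.0075,0,0,1],
  [-0.0001,-0.0105,0,0,1],
  [-0.0001,-0.014,0,0,1],
  [-0.0002,-0.018,0,0,1],
  [-0.0002,-0.0225,0,0,1],
  [-0.0003,-0.0275,0,0,1],
  [-0.0003,-0.033,0,0,1],
  [-0.0004,-0.039,0,0,1],
  [-0.0004,-0.0455,0,0,1],
  [-0.0005,-0.0525,0,0,1],
  [-0.0006,-0.06,0,0,1],
  [-0.0007,-0.068,0,0,1],
  [-0.0007,-0.076,0,0,1],
  [-0.0008,-0.084,0,0,1],
  [-0.0009,-0.092,0,0,1],
  [-0.001,-0.1,0,0,1],
])

```text
time_s: 12.5
tcp_pos: [497.2, 57.7, 185.5]
tool_rot: [[-0.997, -0.083, -0.0], [-0.083, 0.997, 0.0], [0.0, 0.0, -1.0]]
contact_force: [-0.8, -0.0, -3.8]
opening: 0.126
gripper_force: 30.0
```

carry_out([
  [0,-0.008,0,0,1],
  [-0.0001,-0.016,0,0,1],
  [-0.0002,-0.024,0,0,1],
  [-0.0003,-0.032,0,0,1],
  [-0.0004,-0.04,0,0,1],
  [-0.0004,-0.048,0,0,1],
  [-0.0005,-0.056,0,0,1],
  [-0.0006,-0.064,0,0,1],
  [-0.0007,-0.072,0,0,1],
  [-0.0008,-0.08,0,0,1],
  [-0.0008,-0.088,0,0,1],
  [-0.0009,-0.096,0,0,1],
  [-0.001,-0.104,0,0,1],
  [-0.001,-0.112,0,0,1],
  [-0.0011,-0.12,0,0,1],
  [-0.0012,-0.128,0,0,1],
  [-0.0013,-0.136,0,0,1],
  [-0.0013,-0.144,0,0,1],
  [-0.0014,-0.152,0,0,1],
  [-0.0015,-0.16,0,0,1],
])

```text
time_s: 14.5
tcp_pos: [511.9, -101.6, 185.4]
tool_rot: [[-0.997, -0.083, -0.0], [-0.083, 0.997, 0.0], [0.0, 0.0, -1.0]]
contact_force: [0.1, -0.7, -3.4]
opening: 0.125
gripper_force: 30.0
```

carry_out([
  [0,-0.008,0,0,1],
  [0,-0.016,0,0,1],
  [-0.0001,-0.024,0,0,1],
  [-0.0002,-0.032,0,0,1],
  [-0.0003,-0.04,0,0,1],
  [-0.0003,-0.0475,0,0,1],
  [-0.0004,-0.0545,0,0,1],
  [-0.0004,-0.061,0,0,1],
  [-0.0005,-0.067,0,0,1],
  [-0.0005,-0.0725,0,0,1],
  [-0.0006,-0.0775,0,0,1],
  [-0.0006,-0.082,0,0,1],
  [-0.0007,-0.086,0,0,1],
  [-0.0007,-0.0895,0,0,1],
  [-0.0007,-0.0925,0,0,1],
  [-0.0008,-0.095,0,0,1],
  [-0.0008,-0.097,0,0,1],
  [-0.0008,-0.0985,0,0,1],
  [-0.0008,-0.0995,0,0,1],
  [-0.0008,-0.1,0,0,1],
])

```text
time_s: 16.5
tcp_pos: [521.0, -200.5, 185.4]
tool_rot: [[-0.997, -0.083, -0.0], [-0.083, 0.997, 0.0], [0.0, 0.0, -1.0]]
contact_force: [0.2, -0.2, -4.3]
opening: 0.127
gripper_force: 30.0
```

```bash
python3 - <<'E'
from h import *
s=manip.observe(); print(s['time_s'],s['opening'],s['tcp_pos'],np.array(s['tool_rot'])[2].round(4),np.round(s['contact_force'],2),np.round(s['q'],0))
a=vision.camera('wrist'); cw=vision.camera_info('wrist'); b=vision.camera('side'); np.save('s2.npy',b); np.save('w2.npy',a)
t=vision.camera('top'); np.save('t2.npy',t)
b=b[140:260,200:360]
cv2.imwrite('pics/c1.png',np.hstack([cv2.resize(a,(400,300)),cv2.resize(b,(400,300))])[:,:,::-1])
E
```

```text
16.5 0.12699324740668072 [ 520.97953822 -200.52075343  185.43515371] [ 0.  0. -1.] [ 0.19 -0.18 -4.31] [ 23.  32.  -8. 104.   6.  45. 107.]
```

View pics/c1.png

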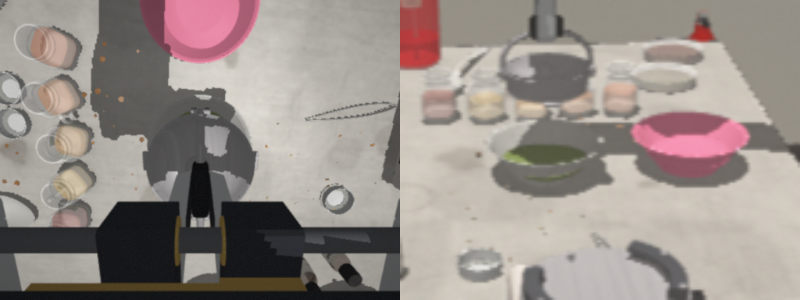

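The dish hangs level over the green-filled bowl: in the side view the dish is at x≈547 and the bowl at x≈545. Its underside is at about 106 mm, so I'll lower it 14 mm and let it settle.

carry_out([
  [0,0,0.0002,0,1],
  [0,0,0.0006,0,1],
  [0,0,0.0012,0,1],
  [0,0,0.002,0,1],
  [0,0,0.003,0,1],
  [0,0,0.0042,0,1],
  [0,0,0.0055,0,1],
  [0,0,0.007,0,1],
  [0,0,0.0085,0,1],
  [0,0,0.0098,0,1],
  [0,0,0.011,0,1],
  [0,0,0.012,0,1],
  [0,0,0.0128,0,1],
  [0,0,0.0134,0,1],
  [0,0,0.0138,0,1],
  [0,0,0.014,0,1],
  [0,0,0.014,0,1],
  [0,0,0.014,0,1],
  [0,0,0.014,0,1],
  [0,0,0.014,0,1],
])

```text
time_s: 18.65
tcp_pos: [521.0, -200.5, 171.5]
tool_rot: [[-0.997, -0.083, 0.0], [-0.083, 0.997, 0.0], [-0.0, 0.0, -1.0]]
contact_force: [0.3, 0.1, -5.9]
opening: 0.127
gripper_force: 30.0
```

carry_out([
  [0,0,0,0,1],
  [0,0,0,0,1],
  [0,0,0,0,1],
  [0,0,0,0,1],
  [0,0,0,0,1],
  [0,0,0,0,1],
  [0,0,0,0,1],
  [0,0,0,0,1],
  [0,0,0,0,1],
  [0,0,0,0,1],
])

```text
time_s: 19.65
tcp_pos: [521.0, -200.5, 171.4]
tool_rot: [[-0.997, -0.083, -0.0], [-0.083, 0.997, 0.0], [0.0, 0.0, -1.0]]
contact_force: [0.9, -0.2, -4.0]
opening: 0.129
gripper_force: 30.0
```

```bash
python3 - <<'E'
from h import *
cs=vision.camera_info('side'); E=np.array(cs['extrinsics'])
s=manip.observe(); print(s['tcp_pos'])
b=vision.camera('side')
def pr(p):
    q=E[:3,:3]@p+E[:3,3]; return (q[:2]/q[2]*cs['fx']+[cs['cx'],cs['cy']])
x,y=s['tcp_pos'][:2]; an=np.linspace(0,2*np.pi,90); o=cv2.resize(b,None,fx=4,fy=4)
for r,z,c in ((50,92,(255,0,0)),(67.5,42,(0,0,255)),(50,118,(255,160,0))):
    for a in an:
        u=pr(np.array([x+r*np.cos(a),y+r*np.sin(a),z]))*4+1.5; cv2.circle(o,tuple(int(k) for k in u),1,c,-1)
o=o[4*135:4*230,4*205:4*315]; print(o.shape); cv2.imwrite('pics/f.png',o[:,:,::-1])
E
```

```text
[ 520.97489123 -200.49390414  171.44595473]
(380, 440, 3)
```

View pics/f.png

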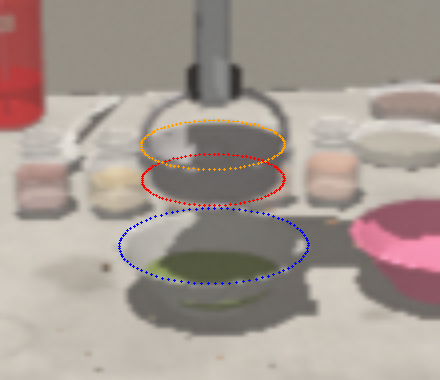

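The outlines of the dish (underside at 92 mm) and the bowl rim, drawn around the tool axis, match the picture within about 2 mm. Handing in.

```bash
python3 -c "
from cell import order
print(order.finish_job())"
```

```text
the job is handed in; nothing more can be done
None
```

I turned the dish about 90° counterclockwise, lifted it off the mill and handed the job in holding it level and still over the steel bowl, underside about 5 cm above the rim, at about 20 s; the ball was out of sight in shadow, so I could not confirm it stayed within 2 cm.

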